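# Roll a shaft blank into the V-blocks and up to the stop

## Robot

A 7-joint arm with a two-finger parallel gripper is mounted at the origin on the work surface. World frame = base frame: x ahead of the robot, y to its left, z up, the work surface at z = 0. Lengths are in m, angles in rad, forces in N, time in s.
With the tool pointing down it reaches from about 0.425 to 0.875 m from the base axis. Payload 4.7 kg.
Tool frame: the origin (TCP) lies midway between the tips of the shut fingers; the grasp point (between the pads) lies 19 mm behind it (ctrl.grip_depth is the distance from the TCP to the grasp point, in m); z points along the fingers, y is the direction in which the jaws open and shut (so a half turn about z gives the same grasp; the last joint's range is limited). The gripper opens to 87 mm and grips with 3 to 60 N. Pads are 19 mm wide; open, the fingers measure 117 mm over their backs; the gripper's body (75 mm by 190 mm) begins 51 mm behind the grasp point.
Start: joints at [-1.179, 0.321, -0.07, 1.45, 0.023, 1.371, -0.057], TCP at [0.24, 0.604, 0.223] pointing down, gripper open.
Joint ranges: [-2.86, 2.86], [-0.3, 2.09], [-1.38, 1.24], [0.06, 2.45], [-1.56, 4.7], [0.09, 2.05], [-2.69, 2.69]. Speed limits (rad/s): [2.57, 2.57, 3.14, 3.14, 3.14, 3.14, 3.14].

## Interface

Orientations are given as a rotation vector (axis times angle).
In Python, from bench import ctrl gives the robot as it stands. The module is installed in compiled form; this text tells all that it offers.
- The arm moves only by the shell command python3 -m inch 'ROWS' [FORCE]. ROWS is JSON, a list of rows, each a list of 5 numbers: the opening, from -1 (shut) to 1 (fully open), so that 0 is half open, then the shift along the tool's x, y, z in mm, then the turn about the tool's z in rad. In form: [[fingers, tx, ty, tz, twist], ...]. A call has 1 to 5 rows; each row shifts and turns the pose as measured when the row begins, along the tool's axes as they then stand; what a row does not reach is not made up. A row lasts 1/8 s, in which the tool goes at most 62.5 mm and 10.7 degrees, less where a joint would pass 70% of its speed; a pose out of reach is approached as far as the arm can. A call is refused whole if a number of a shift passes 62.5 or a number of a turn 0.188, either way. A call with a gripper value outside its range is refused whole. The fingers move at their own pace and stop on an object; FORCE is the grip in N (left out, the last holds). Time passes only in rows, so rows that do not move let the fingers close. It gives the time, the measured TCP pose, the force and the opening at its end, in the units of the state.
- ctrl.get_state(): the state, without advancing time (a new reading comes with each control period).
- ctrl.get_image(name): name is "scene" or "top"; returns a dict with "color" (420x560x3 uint8, red, green, blue), "range_z" (420x560 float32, m along the optical axis (not along the pixel's ray), 0 where there is no reading), "K" (3x3 intrinsics, pixels), "distortion" ([k1, k2, p1, p2, k3] as OpenCV has them; the pictures are not rectified), "R" (3x3) and "t" (3): a world point X has camera coordinates R X + t. Camera axes: x right, y down, z forward; pixel columns grow to the right and rows downward; lengths in m; the calibration is good to about 2 mm. A picture is of the moment at which its call begins.
- ctrl.close_job(): hands the job in, once; it reports no verdict.
The state is a dict: "time": time; "joint_positions": joint angles; "qd": joint speeds; "joint_torque": joint torques, N m; "position": TCP position; "tool_rot": TCP orientation; "ft_force": force on the tool from outside, world axes, zero at the start; "torque": the same for the moment, N m; "grip_width": opening from 0.0 (shut) to 1.0 (fully open).
Only numpy, scipy, OpenCV 4.12 (cv2) and the standard library are available. Lean on these libraries where they do the work, as an engineer would, in place of code of your own. Each camera call takes 0.05 s, during which the arm holds its last target. There are 200 camera calls.

## Task

Roll the steel shaft lying on the wooden loading board along the board into the groove of the two V-blocks at its far edge, then push it gently endwise along the groove until its end rests against the stop screw. Push it with the fingers only, without gripping or lifting it, and leave the bearing, the pulley and the dial gauge alone.

Things in the scene. Friction and masses are not known exactly. Their poses are not given: they have to be found in the camera images.
- shaft: Bright steel shaft blank, a plain round bar 30 mm in diameter, 170 mm long, about 0.9 kg, dark 36 mm keyway near its +y end. Origin on its axis at mid-length, y along the bar: ends at y = +85 and -85 mm. It starts on the loading board, keyway (z) up, up to 0.15 rad out of square with the groove. Pushed slowly it rolls easily, and stops within a few mm when no longer pushed.
- stand: Shaft stand, fixed to the bench: blue base plate carrying a wooden loading board, then two steel V-blocks, with an end stop. Origin at bench height under the groove, 100 mm short of the stop screw; y along the groove, x from board to V-blocks (the way to roll), z up. Base plate x -268 to 47, y -172 to 162, z 0 to 10 mm.
- board (a point): Middle of the loading board's flat top, 50 mm above the bench; axes as the stand's. It lies at stand x -144, y -27 mm. The board reaches 115 mm either way in x and 132 mm either way in y; a lip 6 mm high, 12 mm wide runs along its edge nearest the robot.
- groove (a point): Middle of the groove at the height of the V-blocks' shoulders, level with the board's top (stand x 0, y -10, z 50 mm); axes as the stand's. Each block is 56 mm in x and 40 mm in y, the two centred 35 mm either side of this point. The 90 degree groove is 34 mm wide at the top. A shaft lying in it has its axis 4 mm above the shoulders, 11 mm lower than on the board.
- seat (a point): Where the shaft's middle must finally be: on the axis of a seated shaft whose end touches the stop screw (stand frame x 0, y +15, z 54 mm). Axes as the stand's.
- stop_tip (a point): Centre of the flat tip, 14 mm across, of the stop screw at the +y end of the groove, facing -y, at the height of a seated shaft's axis (stand x 0, y +100, z 54 mm); axes as the stand's. Its upright bracket, 50 mm wide in x, stands 10 to 20 mm beyond the tip, up to 74 mm above the bench. It does not give; sliding the shaft along the groove takes about 5 to 10 N.
- bearing: Ball bearing lying flat on the bench on the -y side of the stand, 62 mm across, 30 mm bore, 16 mm high; origin under its centre. Leave alone.
- pulley: Dark V-belt pulley lying flat on the bench on the +y side of the stand, 80 mm across with a hub, 38 mm high; origin under its centre. Leave alone.
- gauge: Dial gauge on a magnetic-base stand, on the bench on the +y side of the stand beyond the stop: grey base 60 x 50 x 55 mm, upright post to 220 mm, and a cross arm that carries the 58 mm dial 80 mm to its -y side, 175 mm up. Origin under the base's centre. Leave alone.

How it is judged:
On the way, in this order (a step that is already met when the one before it is completed fails the run):
1. the shaft has been rolled over along the board, its keyway turned from the top to the underside (angle between shaft's own z axis and vertical above 2.2 rad and x of shaft in the frame of seat below -0.01 m).
2. the shaft lies in the groove of both V-blocks (x of shaft in the frame of seat between -0.004 and 0.004 m and z of shaft in the frame of seat below 0.003 m and angle between the y axis of shaft and the y axis of stand, either way round below 0.05 rad), for 0.2 s.
At the end, for the whole second after the job is handed in: The shaft lies at rest in the groove of both V-blocks (axis within 3 mm sideways and 0.04 rad of the groove, down on both faces within 3 mm) with its end within 3 mm of the stop screw, and has been let go (x of shaft in the frame of seat between -0.003 and 0.003 m and z of shaft in the frame of seat between -0.004 and 0.003 m and y of shaft in the frame of seat between -0.003 and 0.003 m and angle between the y axis of shaft and the y axis of stand, either way round below 0.04 rad and linear speed of shaft below 0.01 m/s); the robot touches nothing.
It fails at once if the shaft is lifted more than 12 mm off the board (height (world z) of shaft above 0.077 m).
It fails at once if the shaft falls off the stand (height (world z) of shaft below 0.035 m).
It fails at once if the shaft is gripped, or pressed with more than 35 N (contact force between shaft and the fingers above 35 N).
It fails at once if the bearing or the pulley is moved (distance of any of bearing, pulley from where it was at the start of the episode above 0.015 m).
It fails at once if the dial gauge is moved or tipped (distance of gauge from where it was at the start of the episode above 0.015 m or angle between gauge's own z axis and vertical above 0.15 rad).
It also fails if it takes over 54 s, if anything falls off the work surface, if the arm or the gripper's body presses on something with over 40 N, if the wrist force passes 120 N, or if a joint passes its speed limit or range.

## Working session

There is one attempt and no reset: what is moved stays moved. The work goes in short steps, Python scripts to look and compute and a shell command to move; the robot and the scene stay as the last step left them, time stands still between calls to the robot, and variables do not carry over. Pictures are saved under pics/ and viewed, about 8 in all and at most 12, crops included, and the job is handed in when it is done.

```bash
mkdir -p pics; cat > h.py <<'E'
import numpy as np, cv2
from bench import ctrl
from scipy.spatial.transform import Rotation as R
def img(n,save=None):
    d=ctrl.get_image(n)
    if save: cv2.imwrite('pics/'+save,d['color'][:,:,::-1])
    return d
def cloud(d):
    h,w=d['range_z'].shape
    u,v=np.meshgrid(np.arange(w),np.arange(h))
    p=cv2.undistortPoints(np.stack([u,v],-1).reshape(-1,1,2).astype(np.float64),np.array(d['K']),np.array(d['distortion'])).reshape(h,w,2)
    z=d['range_z'][...,None]
    c=np.concatenate([p*z,z],-1)
    X=(c-np.array(d['t']))@np.array(d['R'])
    X[d['range_z']==0]=np.nan
    return X
E
python3 - <<'E'
from h import *
s=ctrl.get_state();print({k:np.round(v,3) for k,v in s.items()})
a=img('top','top0.png');b=img('scene','scene0.png')
for n,d in(('t',a),('s',b)):
    X=cloud(d);np.save(n+'.npy',X);print(np.nanmin(X,(0,1)),np.nanmax(X,(0,1)), -d['R'].T@d['t'])
print(R.from_rotvec(s['tool_rot']).as_matrix().round(3))
E
```

```text
{'time': np.float64(0.0), 'joint_positions': array([-1.179,  0.322, -0.07 ,  1.452,  0.023,  1.371, -0.057]), 'qd': array([ 0.001, -0.   ,  0.001, -0.   , -0.001,  0.001, -0.001]), 'joint_torque': array([ 0.0000e+00, -4.9130e+01, -4.0400e-01, -3.1252e+01, -6.4000e-02,
        4.4000e-02,  0.0000e+00]), 'position': array([0.24 , 0.604, 0.221]), 'tool_rot': array([-5.900e-01, -3.086e+00,  3.000e-03]), 'ft_force': array([-0.703, -0.045, -0.221]), 'torque': array([ 0.003,  0.014, -0.009]), 'grip_width': np.float64(1.001)}
[ 0.05603481 -0.97553272 -0.52565027] [1.23679758 1.08947854 0.34126732] [0.3981727  0.03095499 1.20568356]
[-2.1889244  -0.63517862 -0.77085837] [1.23128241 2.1167768  0.54612227] [ 1.05074966 -0.66564738  0.6250554 ]
[[-0.93   0.369 -0.001]
 [ 0.369  0.93  -0.002]
 [-0.    -0.002 -1.   ]]
```

View pics/top0.png

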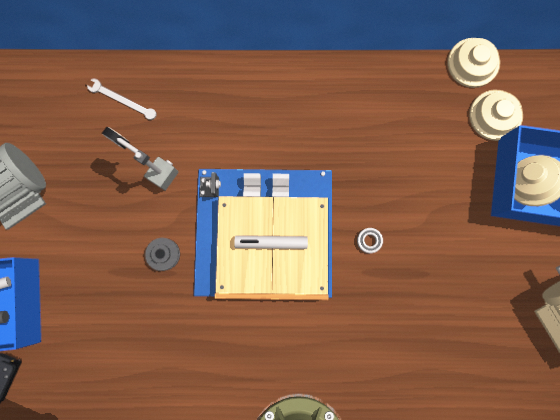

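View pics/scene0.png

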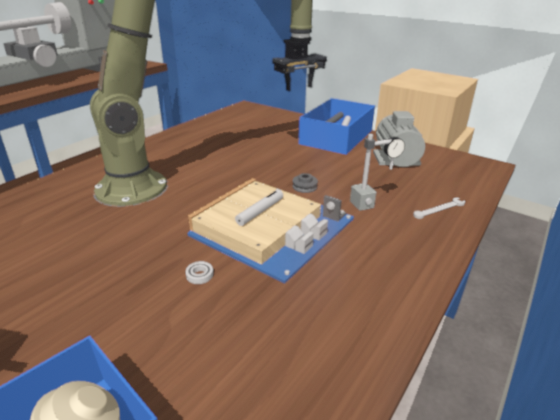

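The top view shows the shaft lying on the board at about (235–307, 242), with the keyway at its left (+y) end. The V-blocks are at (252,184) and (281,184), and the stop is at about (212,185). The gauge is at (160,172) with its dial out towards (120,138), the pulley at (162,254) and the bearing at (370,240). Next I'll measure positions.

```bash
python3 - <<'E'
from h import *
X=np.load('t.npy')
c=cv2.imread('pics/top0.png');hsv=cv2.cvtColor(c,cv2.COLOR_BGR2HSV)
roi=np.zeros(X.shape[:2],bool);roi[160:305,185:345]=1
Z=X[...,2]
def rect(m,n):
    P=X[m][:,:2].astype(np.float32)*1000
    r=cv2.minAreaRect(P);print(n,m.sum(),np.round(r[0],1),np.round(r[1],1),round(r[2],2),'z',np.nanmedian(Z[m]).round(4))
blue=(hsv[...,0]>100)&(hsv[...,0]<125)&(hsv[...,1]>120)&roi&(Z<.025)&(Z>0)
rect(cv2.morphologyEx(blue.astype(np.uint8),cv2.MORPH_OPEN,np.ones((2,2)))>0,'plate')
wood=roi&(Z>.044)&(Z<.054)&(hsv[...,1]>50)&(hsv[...,0]<40)
rect(wood,'board')
sh=roi&(Z>.06)&(Z<.1); sh[:215]=0;sh[285:]=0
rect(sh,'shaft')
P=X[sh];q=P[:,:2]-P[:,:2].mean(0);w,v=np.linalg.eigh(q.T@q);print('shaft dir',v[:,1],np.arctan2(-v[0,1],v[1,1])*np.sign(1),'top z',np.percentile(P[:,2],[50,90,98]))
vb=roi&(Z>.035)&(Z<.06)&(hsv[...,1]<60);vb[197:]=0
n,l,st,ce=cv2.connectedComponentsWithStats(vb.astype(np.uint8))
for i in range(1,n):
    if st[i,4]>8: rect(l==i,'vb%d'%i)
for nm,(u,v) in dict(gaugebase=(162,174),post=(144,158),dial=(122,138),pulley=(162,254),bearing=(370,232),stop=(205,184)).items():
    print(nm,np.nanmedian(X[v-2:v+3,u-2:u+3].reshape(-1,3),0).round(3))
cv2.imwrite('pics/crop0.png',cv2.resize(c[155:305,80:345],None,fx=3,fy=3,interpolation=cv2.INTER_CUBIC))
E
```

```text
plate 4693 [498.6  83.8] [335.2 314.5] 89.32 z 0.0115
board 8407 [461.3  64.1] [262.7 241.3] 89.35 z 0.0512
shaft 931 [473.2  66.4] [169.8  29.9] 89.19 z 0.0787
shaft dir [0.01578662 0.99987538] -0.01578728020515321 top z [0.07872242 0.08262348 0.08444646]
vb1 391 [611.6 133.6] [57.4 79.3] 0.66 z 0.0484
vb2 186 [625.4  44.2] [26.  36.7] 0.05 z 0.0469
vb6 18 [594.4 200.6] [ 7.1 19.5] 59.81 z 0.0483
vb7 167 [595.7  45.1] [25.2 38.7] 0.05 z 0.0489
gaugebase [0.636 0.33  0.057]
post [0.639 0.33  0.209]
dial [0.685 0.382 0.199]
pulley [0.444 0.327 0.04 ]
bearing [ 0.5   -0.175  0.016]
stop [0.615 0.232 0.023]
```

View pics/crop0.png

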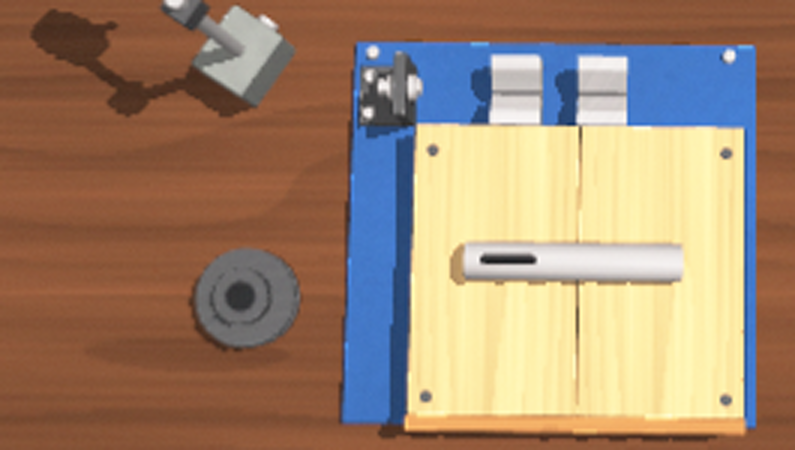

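```bash
python3 -m inch '[[0.3,0,0,0,-0.183],[0.3,0,0,0,-0.183],[0.3,-20,-58,0,0],[0.3,-20,-58,0,0],[0.3,-20,-58,0,0]]'; python3 -m inch '[[0.3,-20,-58,0,0],[0.3,-20,-58,0,0],[0.3,-20,-58,0,0],[0.3,-20,-58,0,0],[0.3,-20,-58,0,0]]'
```

```text
time: 0.72
position: [0.2971, 0.4285, 0.2169]
tool_rot: [0.015, -3.136, 0.011]
ft_force: [1.2, -0.0, -0.4]
grip_width: 0.656
time: 1.35
position: [0.3997, 0.1332, 0.2171]
tool_rot: [0.015, -3.136, 0.011]
ft_force: [1.0, 0.2, 0.2]
grip_width: 0.655
```

```bash
python3 -m inch '[[0.3,-18,-42,0,0.021],[0.3,-14,-42,20,0],[0.3,0,0,40,0],[0.3,0,0,0,0]]'; python3 - <<'E'
from h import *
s=ctrl.get_state();print(R.from_rotvec(s['tool_rot']).as_matrix().round(4),s['position'])
E
```

```text
time: 1.85
position: [0.4325, 0.0402, 0.1564]
tool_rot: [-0.035, -3.137, 0.009]
ft_force: [-0.1, 0.2, 0.5]
grip_width: 0.647
[[-0.9997  0.0224 -0.004 ]
 [ 0.0224  0.9997 -0.006 ]
 [ 0.0039 -0.0061 -1.    ]] [0.43250893 0.04019615 0.15643637]
```

```bash
python3 -m inch '[[0.3,0,9,35,-0.011],[0.3,0,0,35,0],[0.3,0,0,24,0],[0.3,0,0,0,0]]'; python3 - <<'E'
from h import *
s=ctrl.get_state();print(R.from_rotvec(s['tool_rot']).as_matrix().round(4),s['position'])
img('scene','s1.png');c=cv2.imread('pics/s1.png');cv2.imwrite('pics/s1c.png',cv2.resize(c[100:290,150:370],None,fx=3,fy=3))
E
```

```text
time: 2.35
position: [0.4364, 0.0522, 0.0659]
tool_rot: [0.01, 3.138, -0.005]
ft_force: [0.4, -1.0, 0.2]
grip_width: 0.649
[[-1.      0.0065  0.0035]
 [ 0.0065  1.     -0.0034]
 [-0.0035 -0.0034 -1.    ]] [0.43644483 0.05219767 0.0658833 ]
```

View pics/s1c.png

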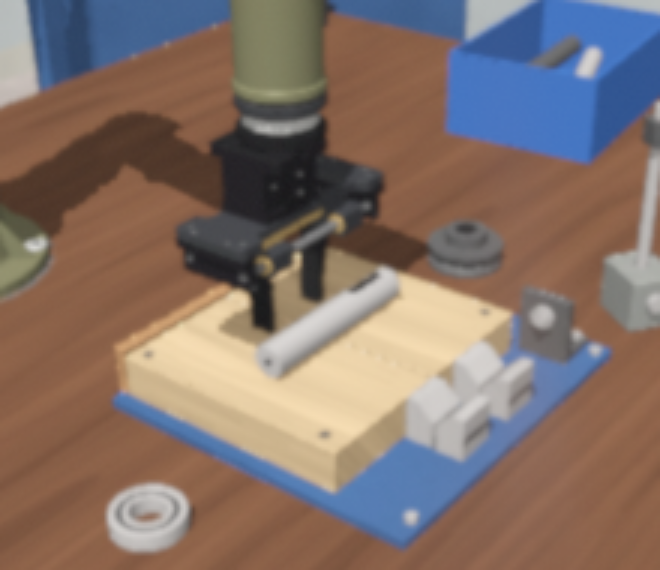

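The crop shows both fingers (at about (262,310) and (312,285)) behind the shaft, between it and the lip and clear of both. Starting the slow roll.

```bash
python3 -m inch '[[0.3,0,0,7,0.005],[0.3,-5,0,0,0],[0.3,-5,0,0,0],[0.3,-5,0,0,0],[0.3,-5,0,0,0]]';python3 -m inch '[[0.3,-5,0,0,0],[0.3,-5,0,0,0],[0.3,-5,0,0,0],[0.3,-5,0,0,0],[0.3,-5,0,0,0]]'; python3 - <<'E'
from h import *
s=ctrl.get_state();print(R.from_rotvec(s['tool_rot']).as_matrix()[:,1].round(4),s['position'])
img('top','t2.png');c=cv2.imread('pics/t2.png');cv2.imwrite('pics/t2c.png',cv2.resize(c[155:305,180:345],None,fx=4,fy=4))
E
```

```text
time: 3.02
position: [0.4614, 0.0535, 0.0638]
tool_rot: [0.017, 3.13, 0.0]
ft_force: [-0.7, 0.6, 0.4]
grip_width: 0.648
time: 3.65
position: [0.4882, 0.0531, 0.064]
tool_rot: [0.017, 3.131, -0.0]
ft_force: [-0.9, -1.2, 1.1]
grip_width: 0.647
[ 1.060e-02  9.999e-01 -1.000e-04] [0.48816035 0.05314456 0.06395494]
```

View pics/t2c.png

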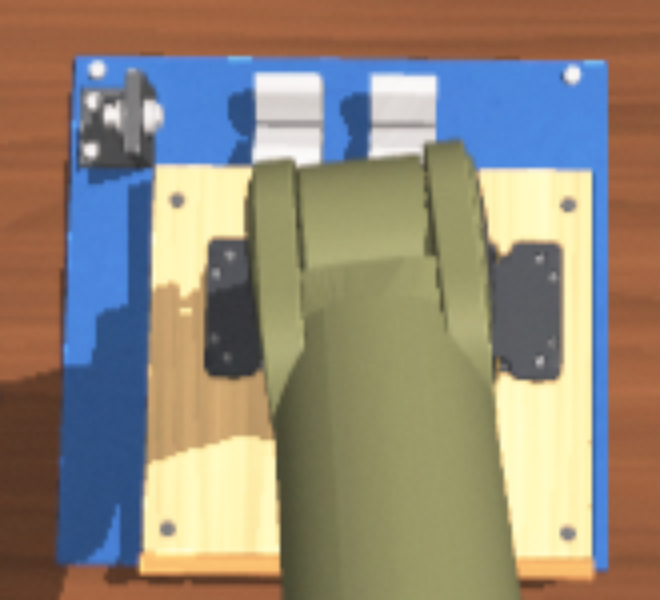

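The arm hides the shaft in the top view, so I'll use the scene camera from here.

```bash
cat >> h.py <<'E'
O=np.array([.6105,.0885]);psi=-.0115
def shaft(d):
    # fit steel-grey points above the board in stand frame
    X=cloud(d);hsv=cv2.cvtColor(d['color'],cv2.COLOR_RGB2HSV)
    P=X.reshape(-1,3);c,s=np.cos(psi),np.sin(psi);q=P[:,:2]-O
    S=np.c_[c*q[:,0]+s*q[:,1],-s*q[:,0]+c*q[:,1],P[:,2]]
    H=hsv.reshape(-1,3)
    m=(S[:,2]>.06)&(S[:,2]<.095)&(abs(S[:,0]+.09)<.14)&(S[:,1]>-.17)&(S[:,1]<.085)&(H[:,1]<50)&(H[:,2]>90)
    p=S[m]
    if len(p)<20: print('few',len(p));return
    k=np.polyfit(p[:,1],p[:,0],1)
    print('n',len(p),'x at y=-24:',np.polyval(k,-.024).round(4),'slope',k[0].round(4),'yrange',np.percentile(p[:,1],[1,99]).round(3),'xr',np.percentile(p[:,0],[2,50,98]).round(3),'zmax',np.percentile(p[:,2],98).round(3))
E
python3 -m inch '[[0.3,-5,0,3,0],[0.3,-5,0,3,0],[0.3,-5,0,3,0],[0.3,-4,0,0,0],[0.3,0,0,0,0]]'; python3 - <<'E'
from h import *
shaft(dict(ctrl.get_image('scene')))
img('scene','s3.png');c=cv2.imread('pics/s3.png');cv2.imwrite('pics/s3c.png',cv2.resize(c[100:290,150:370],None,fx=3,fy=3))
E
```

```text
time: 4.32
position: [0.5094, 0.0528, 0.0544]
tool_rot: [0.017, 3.13, -0.001]
ft_force: [0.3, -0.8, 0.1]
grip_width: 0.649
n 597 x at y=-24: -0.0655 slope 0.0145 yrange [-0.109  0.06 ] xr [-0.086 -0.064 -0.056] zmax 0.08
```

View pics/s3c.png

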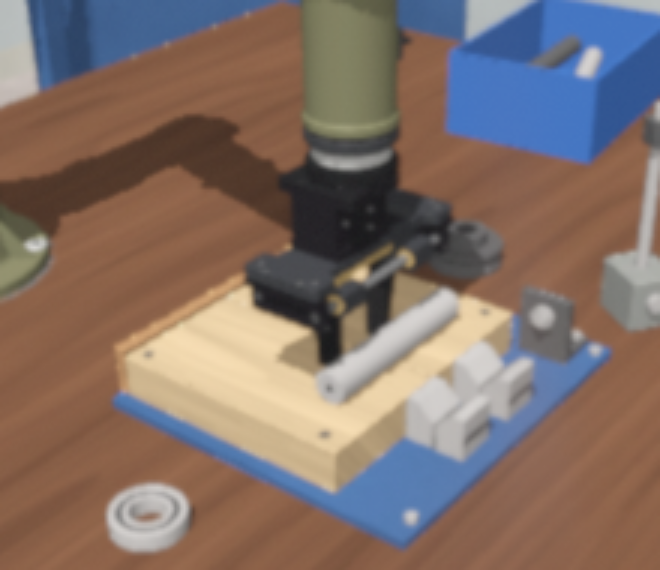

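The shaft (crop, about (330,385) to (450,300)) has its keyway turned out of sight and lies square to the V-blocks. I'll keep rolling.

```bash
python3 -m inch '[[0.3,-5,0,-3,0],[0.3,-5,0,0,0],[0.3,-5,0,0,0],[0.3,-5,0,0,0],[0.3,-5,0,0,0]]';python3 -m inch '[[0.3,-5,0,0,0],[0.3,-5,0,0,0],[0.3,-4,0,0,0],[0.3,-3,0,0,0],[0.3,-3,0,0,0]]'; python3 - <<'E'
from h import *
shaft(dict(ctrl.get_image('scene')))
E
```

```text
time: 5.05
position: [0.5351, 0.0528, 0.0582]
tool_rot: [0.016, 3.131, -0.0]
ft_force: [-1.1, -0.8, 0.4]
grip_width: 0.647
time: 5.68
position: [0.5566, 0.0525, 0.0582]
tool_rot: [0.016, 3.131, -0.0]
ft_force: [0.1, 0.7, 0.1]
grip_width: 0.648
n 605 x at y=-24: -0.0208 slope 0.0102 yrange [-0.108  0.06 ] xr [-0.041 -0.019 -0.011] zmax 0.08
```

```bash
python3 -m inch '[[0.3,-3,0,0,0],[0.3,-3,0,0,0],[0.3,-3,0,0,0],[0.3,-3,0,0,0],[0.3,-3,0,0,0]]'; python3 -m inch '[[0.3,0,0,0,0],[0.3,0,0,0,0]]'; python3 - <<'E'
from h import *
shaft(dict(ctrl.get_image('scene')))
E
```

```text
time: 6.35
position: [0.5731, 0.0524, 0.0585]
tool_rot: [0.016, 3.13, -0.0]
ft_force: [0.3, -0.0, -0.3]
grip_width: 0.648
time: 6.6
position: [0.5736, 0.0523, 0.0585]
tool_rot: [0.016, 3.13, -0.001]
ft_force: [0.1, -0.3, 0.4]
grip_width: 0.649
n 436 x at y=-24: 0.0062 slope 0.0052 yrange [-0.107  0.061] xr [-0.008  0.007  0.016] zmax 0.07
```

Seated: the shaft's top is now at about 0.070, against 0.069 expected. Next I'll back off, shut the fingers and move to the −y end.

```bash
python3 -m inch '[[0.3,10,0,0,0],[0.3,10,0,-15,0],[-1,0,0,-40,0],[-1,-15,-50,-10,0],[-1,-25,-60,0,0]]'; python3 -m inch '[[-1,0,0,0,0],[-1,0,0,0,0]]'; python3 - <<'E'
from h import *
s=ctrl.get_state();print(R.from_rotvec(s['tool_rot']).as_matrix().round(4))
shaft(dict(ctrl.get_image('scene')))
img('scene','s4.png');c=cv2.imread('pics/s4.png');cv2.imwrite('pics/s4c.png',cv2.resize(c[100:290,150:370],None,fx=3,fy=3))
E
```

```text
time: 7.28
position: [0.5879, -0.0524, 0.1247]
tool_rot: [-0.004, 3.133, 0.005]
ft_force: [0.7, -0.5, 0.1]
grip_width: 0.397
time: 7.52
position: [0.5874, -0.0585, 0.1251]
tool_rot: [0.01, 3.132, 0.001]
ft_force: [0.1, 0.9, -0.3]
grip_width: 0.162
[[-9.999e-01  6.600e-03  9.400e-03]
 [ 6.600e-03  1.000e+00  9.000e-04]
 [-9.400e-03  9.000e-04 -1.000e+00]]
n 439 x at y=-24: 0.0063 slope 0.0071 yrange [-0.107  0.06 ] xr [-0.008  0.007  0.016] zmax 0.07
```

View pics/s4c.png

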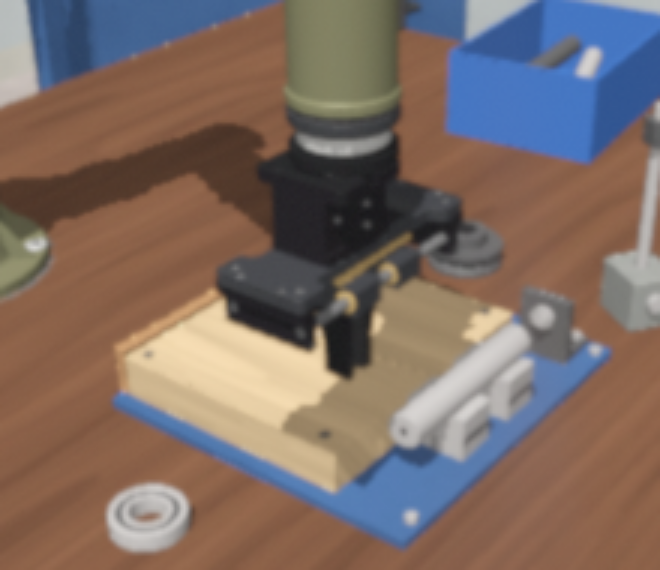

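The shaft lies in both V-blocks (crop, (405,430) to (525,335)), with a gap to the stop screw at (543,318). Now lowering behind its −y end.

```bash
python3 -m inch '[[-1,-22,-3,0,0.005],[-1,0,0,30,0],[-1,0,0,30,0],[-1,0,0,14,0],[-1,0,0,0,0]]'; python3 -m inch '[[-1,0,0,0,0]]'
```

```text
time: 8.25
position: [0.6098, -0.0536, 0.0497]
tool_rot: [0.001, 3.132, 0.007]
ft_force: [-1.1, 0.0, 0.4]
grip_width: 0.005
time: 8.38
position: [0.6103, -0.0532, 0.0506]
tool_rot: [0.0, 3.131, 0.007]
ft_force: [0.8, 0.1, 0.5]
grip_width: 0.008
```

```bash
python3 -m inch '[[-1,0,5,0,0],[-1,0,4,0,0],[-1,0,4,0,0],[-1,0,4,0,0],[-1,0,4,0,0]]';python3 -m inch '[[-1,0,4,0,0],[-1,0,4,0,0],[-1,0,4,0,0]]'; python3 - <<'E'
from h import *
shaft(dict(ctrl.get_image('scene')))
E
```

```text
time: 9.0
position: [0.6121, -0.0307, 0.0536]
tool_rot: [0.0, 3.126, 0.008]
ft_force: [-0.6, 0.2, -0.4]
grip_width: 0.004
time: 9.38
position: [0.612, -0.0276, 0.0537]
tool_rot: [0.008, 3.126, -0.011]
ft_force: [-0.0, -6.5, -0.1]
grip_width: 0.004
n 380 x at y=-24: 0.0069 slope -0.0253 yrange [-0.105  0.062] xr [-0.007  0.008  0.016] zmax 0.071
```

```bash
python3 -m inch '[[-1,0,-3,4,0],[-1,0,0,1,0],[-1,0,5,0,0],[-1,0,5,0,0],[-1,0,5,0,0]]';python3 -m inch '[[-1,0,6,0,0],[-1,0,6,0,0]]'; python3 - <<'E'
from h import *
shaft(dict(ctrl.get_image('scene')))
E
```

```text
time: 10.05
position: [0.6119, -0.0222, 0.0483]
tool_rot: [0.014, 3.126, -0.025]
ft_force: [0.4, -6.1, 1.0]
grip_width: 0.004
time: 10.3
position: [0.612, -0.0163, 0.0484]
tool_rot: [0.019, 3.125, -0.037]
ft_force: [0.6, -5.8, 0.2]
grip_width: 0.008
n 377 x at y=-24: 0.0075 slope -0.0188 yrange [-0.093  0.073] xr [-0.006  0.008  0.016] zmax 0.07
```

```bash
python3 -m inch '[[-1,0,6,0,0],[-1,0,6,0,0],[-1,0,6,0,0],[-1,0,6,0,0]]';python3 -m inch '[[-1,0,6,0,0],[-1,0,6,0,0]]'; python3 - <<'E'
from h import *
shaft(dict(ctrl.get_image('scene')))
E
```

```text
time: 10.85
position: [0.6121, -0.0045, 0.0485]
tool_rot: [0.029, 3.124, -0.062]
ft_force: [-0.7, -7.3, 1.5]
grip_width: 0.008
time: 11.1
position: [0.6121, 0.0006, 0.0486]
tool_rot: [0.035, 3.124, -0.076]
ft_force: [-0.6, -7.6, 2.0]
grip_width: 0.008
n 340 x at y=-24: 0.008 slope -0.0194 yrange [-0.076  0.084] xr [-0.006  0.009  0.016] zmax 0.07
```

```bash
python3 -m inch '[[-1,0,6,0,0],[-1,0,6,0,0]]';python3 -m inch '[[-1,0,5,0,0]]'; python3 -m inch '[[-1,0,5,0,0]]'
```

```text
time: 11.4
position: [0.6121, 0.0058, 0.0487]
tool_rot: [0.04, 3.124, -0.09]
ft_force: [-1.3, -8.4, 2.6]
grip_width: 0.005
time: 11.52
position: [0.6121, 0.0072, 0.0488]
tool_rot: [0.043, 3.124, -0.097]
ft_force: [-0.6, -6.9, 1.5]
grip_width: 0.009
time: 11.65
position: [0.6121, 0.0086, 0.0488]
tool_rot: [0.046, 3.124, -0.104]
ft_force: [-0.3, -7.0, 2.7]
grip_width: 0.004
```

```bash
python3 -m inch '[[-1,0,6,0,0]]';python3 -m inch '[[-1,0,6,0,0]]'; python3 -m inch '[[-1,0,6,0,0]]'; python3 - <<'E'
from h import *
img('scene','s5.png');c=cv2.imread('pics/s5.png');cv2.imwrite('pics/s5c.png',cv2.resize(c[170:270,260:370],None,fx=6,fy=6,interpolation=cv2.INTER_CUBIC))
E
```

```text
time: 11.78
position: [0.612, 0.0094, 0.0488]
tool_rot: [0.05, 3.124, -0.115]
ft_force: [-0.3, -12.2, 2.5]
grip_width: 0.004
time: 11.9
position: [0.612, 0.0093, 0.0489]
tool_rot: [0.055, 3.124, -0.126]
ft_force: [-1.5, -11.7, 1.9]
grip_width: 0.005
time: 12.02
position: [0.612, 0.0092, 0.049]
tool_rot: [0.06, 3.123, -0.138]
ft_force: [-1.3, -11.2, 3.0]
grip_width: 0.002
```

View pics/s5c.png

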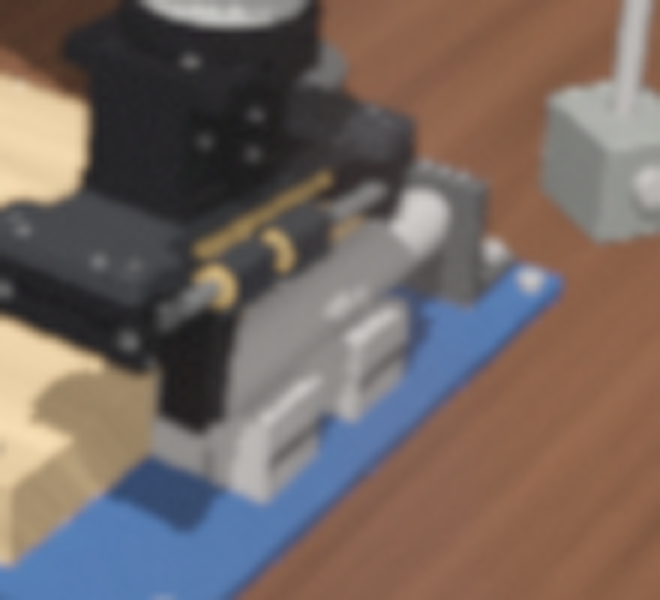

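The force stepped up to 12 N and the motion stalled at the predicted place. The crop shows the shaft meeting the screw at about (425,215). I'll withdraw and check.

```bash
python3 -m inch '[[-1,0,-10,0,0],[-1,0,-30,0,0],[-1,0,-20,-20,0],[-1,0,0,-60,0],[-1,30,-30,-50,0]]'; python3 -m inch '[[-1,60,-10,-20,0],[-1,60,0,0,0],[-1,50,0,0,0],[-1,0,0,0,0]]'; python3 - <<'E'
from h import *
d=img('scene','s6.png');t=img('top','t6.png')
for e in(d,t):
    X=cloud(e);P=X.reshape(-1,3);c,s=np.cos(psi),np.sin(psi);q=P[:,:2]-O
    S=np.c_[c*q[:,0]+s*q[:,1],-s*q[:,0]+c*q[:,1],P[:,2]]
    m=(S[:,2]>.0585)&(S[:,2]<.085)&(abs(S[:,0])<.022)&(S[:,1]>-.12)&(S[:,1]<.095);p=S[m]
    if len(p)<20: print('few');continue
    k=np.polyfit(p[:,1],p[:,0],1);print(len(p),k.round(4),np.percentile(p[:,1],[0,1,50,99]).round(4),'z',np.percentile(p[:,2],[50,95]).round(4))
a=cv2.resize(d['color'][170:270,260:370],None,fx=3.6,fy=3.6,interpolation=cv2.INTER_CUBIC)
b=cv2.resize(t['color'][155:255,190:300],None,fx=3.6,fy=3.6,interpolation=cv2.INTER_CUBIC)
cv2.imwrite('pics/f6.png',np.hstack([a,b])[:,:,::-1])
E
```

```text
time: 12.7
position: [0.5781, -0.0628, 0.1847]
tool_rot: [0.05, 3.129, -0.134]
ft_force: [-0.0, -0.4, -0.2]
grip_width: 0.006
time: 13.2
position: [0.4071, -0.067, 0.2137]
tool_rot: [0.056, 3.111, -0.122]
ft_force: [0.7, -0.1, 0.6]
grip_width: 0.007
422 [0.0045 0.0066] [-0.0693 -0.0686  0.0027  0.0929] z [0.0662 0.0693]
812 [ 0.0023 -0.0001] [-0.0676 -0.0673  0.0136  0.0936] z [0.068  0.0728]
```

View pics/f6.png

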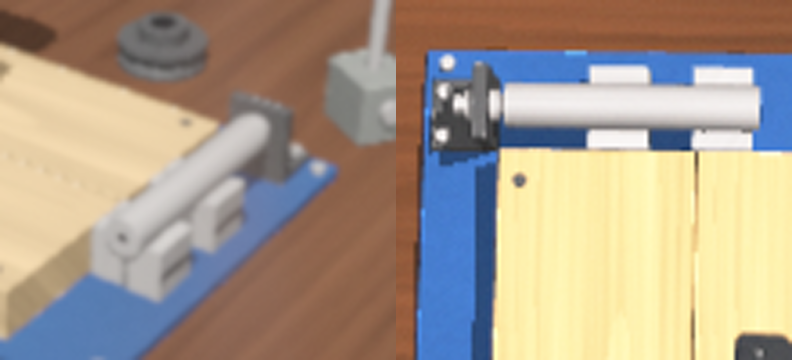

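The shaft is in both blocks against the stop, at (500,104) in the right-hand (top) view. Its −y end measures at stand y −68 to −69 mm, where −70 is ideal. The robot is clear.

```bash
python3 -m inch '[[-1,0,0,0,0],[-1,0,0,0,0]]'; python3 -c "
from bench import ctrl
print(ctrl.close_job())"
```

```text
time: 13.55
position: [0.4119, -0.0673, 0.2146]
tool_rot: [0.058, 3.109, -0.127]
ft_force: [0.9, 0.6, -0.1]
grip_width: 0.001
the job is handed in; nothing more can be done
None
```

The shaft is in the groove of both V-blocks with its end against the stop screw, and I handed the job in at 13.6 s. No verdict was reported.

I rolled it along the board with the two part-open fingers behind it. When I looked partway along the board, the keyway was out of sight, turned away from the top. The shaft then dropped into the groove, and I pushed it endwise with the shut fingers. I did not grip or lift it.

- **Contact with the stop:** the motion stalled where I had predicted. The pushing force stepped from about 7 N to 12 N, the highest wrist reading I saw while pushing.
- **Final position:** the top camera put the shaft about 0.1 mm off the groove axis and 2 mrad out of line. Its top was 69–73 mm up (69 mm expected).
- **Disagreements:** the shaft's −y end measured at stand y −67 to −69 mm, where −70 mm is ideal. The scene camera put the shaft 6.6 mm to one side, which I put down to that camera seeing only one flank. The 1–3 mm at the end I put down to the roughly 2 mm calibration error.
- **Other objects:** I did not re-measure the bearing, pulley or gauge at the end, but the arm's path stayed clear of them.

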